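# Slide the flat tin lid out over the front of the top shelf

### The arm

A 7-joint arm with a two-finger parallel gripper is mounted at the origin on the work surface. World frame = base frame: x ahead of the robot, y to its left, z up, the work surface at z = 0. Lengths are in mm, angles in rad, forces in N, time in s.
With the tool pointing down it reaches from about 425 to 925 mm from the base axis. Payload 6.8 kg.
Tool frame: the origin (TCP) lies on the centre line of the jaws, within the pads' length; the fingertips stand 17 mm ahead of it and the grasp point (between the pads) lies 2 mm behind it; z points along the fingers, x is the direction in which the jaws open and shut, and the axes are right-handed (so a half turn about z gives the same grasp; the last joint's range is limited). The gripper opens to 88 mm and grips with 3 to 60 N. Pads are 20 mm wide; open, the fingers measure 115 mm over their backs; the gripper's body (75 mm by 178 mm) begins 61 mm behind the grasp point.
Start: joints at [1.201, 0.477, 0.022, 1.555, -0.011, 1.109, -0.083], TCP at [174.711, -652.015, 239.664] pointing down, gripper open.
Joint ranges: [-2.96, 2.96], [-0.34, 2.1], [-1.41, 1.46], [0.24, 2.44], [-1.37, 4.51], [0.17, 1.92], [-2.96, 2.96]. Speed limits (rad/s): [2.39, 2.39, 3.14, 3.14, 3.14, 3.14, 3.14].

### API

Orientations are given as a 3x3 rotation matrix whose columns are the frame's x, y, z axes.
In Python, from plant import sense, vision, workorder, silhouettes gives the robot as it stands.
- The arm moves only by the tool carry_out, never from a script. Its argument "plan" is a list of rows, each a list of 3 entries, a list of its own where there are three numbers: the closure, from -1 (fully open) to 1 (shut), so that 0 is half open, then the shift along the world's x, y, z in m, then the turn about the world's z in rad. In form: [[fingers, [dx, dy, dz], yaw], ...]. A call has 1 to 8 rows; each row shifts and turns the commanded pose from where the row before left it; what a row does not reach is not made up. A row lasts 1/8 s, in which the tool goes at most 62.5 mm and 10.7 degrees, less where a joint would pass 70% of its speed; a pose out of reach is approached as far as the arm can. A call is refused whole if a number of a shift passes 0.0625 or a number of a turn 0.188, either way. A call with a gripper value outside its range is refused whole. The fingers move at their own pace and stop on an object; "force" is the grip in N (left out, the last holds). Time passes only in rows, so rows that do not move let the fingers close. It gives the time, the measured TCP pose, the force and the opening at its end, in the units of the state.
- sense(): the state, without advancing time (a new reading comes with each control period).
- vision.capture(name): name is "scene" or "top"; returns the picture (384x512x3 uint8, red, green, blue); there is no depth.
- vision.calibration(name): a dict with "intrinsics" (3x3 intrinsics, pixels), "world_to_cam" (4x4, takes a point from world to camera coordinates). Camera axes: x right, y up, looking along -z (the intrinsics and any distortion apply to the point x, -y, -z); pixel columns grow to the right and rows downward; lengths in mm; the calibration is good to about 2 mm. A picture is of the moment at which its call begins. calibration takes no time and is no camera call.
- workorder.finish_job(): hands the job in, once; it reports no verdict.
Trained networks look in the newest picture that a camera, given by its name, has taken for a name from the list of things; names that differ only in an ending like _2 or _b are one class to them, and where a whole thing is asked for, a point or a joint stands for the part that bears it (a point fixed in the world has none). Each returns a list of dicts, best first, with "p" (0 to 1); they miss things now and then, are a little off and sometimes report something else, mostly with a low value. They report only what shows in the picture. A call takes as long as a camera call. They do not tell look-alikes from the thing itself.
- silhouettes(label, camera): "pixels" (384x512 bool, what is visible of it) and "xy" ([column, row] in pixels, amid what is visible of it).
The state is a dict: "time": time; "joint_positions": joint angles; "joint_vel": joint speeds; "tau": joint torques, N m; "eef_pos": TCP position; "tcp_rot": TCP orientation; "force": force on the tool from outside, world axes, zero at the start; "torque": the same for the moment, N m; "opening": opening from 0.0 (shut) to 1.0 (fully open).
Only numpy, scipy, OpenCV 4.12 (cv2) and the standard library are available. Lean on these libraries where they do the work, as an engineer would, in place of code of your own. Each camera call takes 0.05 s, during which the arm holds its last target.

### The job

Push the flat rectangular tin lid along the pine plank toward the plank's front edge (the long edge on the robot's side) until it sticks out about 40 mm past that edge (30 to 50 mm will do), square to the edge, so that somebody below can reach it. Only slide it: it stays lying on the plank and is never lifted or tipped, and everything else on the plank is left where it stands.

Things in the scene. Friction and masses are not known exactly. Their poses are not given: they have to be found in the camera images.
- plank: Fixed varnished pine shelf plank, 380 mm deep (its x) and 840 mm long (its y), 28 mm thick, its flat top 100 mm above the worktop. Origin: under its centre at worktop height, so the top is at z = 100 mm in its frame. Its x axis points from the front edge to the back edge, away from the robot; z up. It stands up to 0.12 rad askew to the robot.
- plank_edge (a point): Middle of the plank's straight front edge, at the height of its top; axes as the plank's. The plank ends here: what has negative x in this frame hangs out over the front.
- tin_lid: Loose flat rectangular lid of a cake tin, dull aluminium with a thin raised outline, no handle: 120 mm in its x (front to back), 160 mm in its y, 10 mm thick, solid and straight-edged, 0.15 to 0.3 kg; it slides with friction, needing about 1 to 4 N, and stays where it is left. Origin: centre of its underside; x points away from the robot, z up. It starts wholly on the plank, up to 0.25 rad askew to the plank, with at least 50 mm of free plank behind its back edge.
- lid_front (a point): Middle of the lower front edge of the tin lid (the long edge nearest to the plank's front edge), 60 mm in front of the lid's origin.
- tiffin: Loose round stainless tiffin tin of two tiers with side clips and a wire handle, 110 mm across (about 125 over the clips), 127 mm high, near one end of the plank at the back. Origin: centre of its underside. Leave alone.
- jar: Loose brown glazed stoneware jar with a wooden lid and knob, 112 mm across, 132 mm high, near the other end of the plank at the back. Origin: centre of its underside. Leave alone.
- turntable: Loose round white plastic lazy susan insert, 192 mm across, 19 mm high with a low rim, at one side of the tin lid. Origin: centre of its underside. Leave alone.
- pan_lid: Loose small round aluminium pan lid with a black knob, 160 mm across, 36 mm high, at the other side of the tin lid. Origin: centre of its underside. Leave alone.
- bowl: Loose small white bowl, 90 mm across, 40 mm high, at the back of the plank behind the tin lid. Origin: centre of its underside. Leave alone.
- spice: Loose small spice can, 54 mm across, 58 mm high, at the back of the plank behind the tin lid. Origin: centre of its underside. Leave alone.
There are look-alikes about, which are no part of the job. Of the things like the tin_lid, leave any that is orange or turquoise; of the rest the smaller one is meant.

How it is judged:
By the outcome, as a careful person would: the job done as asked, in the order asked, and still so for the second after the job is handed in, with the robot touching nothing.
It also fails if it takes over 42 s, if anything falls off the work surface, if the arm or the gripper's body presses on something with over 40 N, if the wrist force passes 120 N, or if a joint passes its speed limit or range.

## Working session

There is one attempt and no reset: what is moved stays moved. The work goes in short steps, Python scripts to look and compute and a tool call to move; the robot and the scene stay as the last step left them, time stands still between calls to the robot, and variables do not carry over. Pictures are saved under pics/ and viewed, and the job is handed in when it is done.

Besides the shell and the picture viewer there is one more tool, called after "Request:" as a command line: name --argument value ..., lists and objects as JSON in quotes. carry_out: Moves the arm, as the interface text tells. Its arguments: {"type":"object","properties":{"plan":{"type":"array"},"force":{"type":"number"}},"required":["plan"]}

```bash
mkdir -p pics
python3 - <<'E'
from plant import sense, vision, workorder, silhouettes
import cv2,numpy as np
for n in("scene","top"):
    im=vision.capture(n); cv2.imwrite(f"pics/{n}0.png",im[:,:,::-1]); c=vision.calibration(n); print(n,{k:np.round(v,3).tolist() if not isinstance(v,str) else v for k,v in c.items()})
    for l in("tin_lid","plank"):
        for d in silhouettes(l,n): print(l,round(d["p"],2),np.round(d["xy"]),d["pixels"].sum())
s=sense();print(s)
E
```

```text
scene {'intrinsics': [[386.333, 0.0, 253.138], [0.0, 386.333, 186.663], [0.0, 0.0, 1.0]], 'world_to_cam': [[-0.666, 0.745, 0.013, 443.525], [-0.549, -0.503, 0.667, 140.197], [0.504, 0.437, 0.745, -1492.46], [0.0, 0.0, 0.0, 1.0]]}
tin_lid 0.71 [275. 137.] 1520
tin_lid 0.61 [408. 229.] 1625
tin_lid 0.58 [162. 136.] 1463
tin_lid 0.56 [281. 204.] 1655
plank 0.92 [274. 244.] 21191
top {'intrinsics': [[426.683, 0.0, 249.217], [0.0, 426.683, 187.809], [0.0, 0.0, 1.0]], 'world_to_cam': [[-0.023, -1.0, -0.006, -126.263], [0.976, -0.024, 0.217, -514.262], [-0.217, -0.0, 0.976, -1470.171], [0.0, 0.0, 0.0, 1.0]]}
tin_lid 0.84 [218. 190.] 1630
tin_lid 0.81 [130. 264.] 1484
tin_lid 0.71 [300. 272.] 2747
tin_lid 0.56 [381. 193.] 2640
tin_lid 0.42 [306. 189.] 1555
tin_lid 0.19 [205. 123.] 222
plank 0.81 [224. 162.] 16226
plank 0.18 [219. 188.] 1552
{'time': 0.3, 'joint_positions': array([ 1.20088358,  0.47730236,  0.0223692 ,  1.55574608, -0.01151972,
        1.10928011, -0.08308009]), 'joint_vel': array([-0.00042934, -0.00235525,  0.00092922, -0.00105042, -0.00159005,
        0.00059088, -0.00018872]), 'tau': array([-1.92234191e-03, -5.82103372e+01,  1.53086688e+00, -2.72423655e+01,
       -5.43470972e-02,  1.38457349e-02,  1.01809244e-04]), 'eef_pos': array([ 174.67834253, -651.82495624,  239.31406037]), 'tcp_rot': array([[ 2.58845239e-01, -9.65918792e-01, -1.71567347e-04],
       [-9.65918616e-01, -2.58845295e-01,  5.83885378e-04],
       [-6.08395259e-04,  1.45841441e-05, -9.99999815e-01]]), 'force': array([-0.13229161, -0.22498405, -0.48127451]), 'torque': array([-0.00131196,  0.02397632,  0.00599311]), 'opening': 0.995984700500841}
```

```bash
python3 -c "
import cv2
for n in('top0','scene0'):
    cv2.imwrite('pics/%sb.png'%n,cv2.resize(cv2.imread('pics/%s.png'%n),(800,600),interpolation=cv2.INTER_CUBIC))"
```

```text
(no output)
```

View pics/top0b.png

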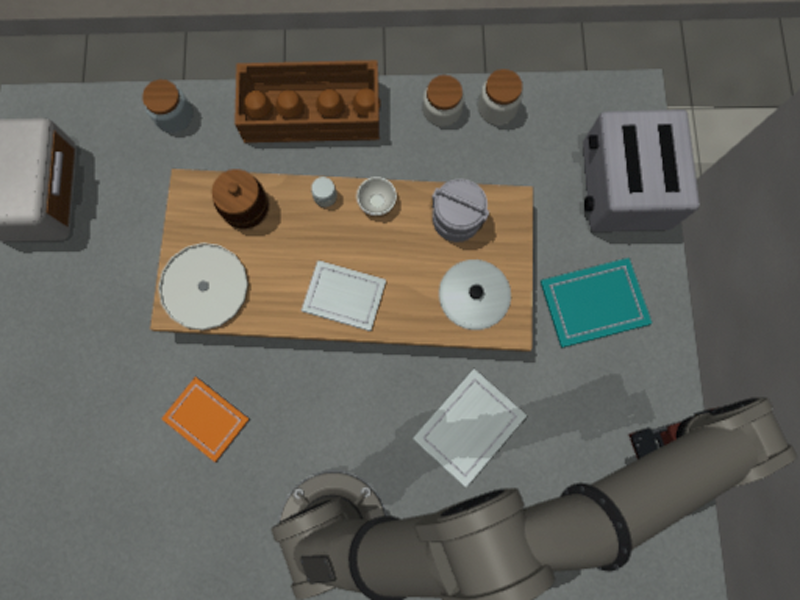

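View pics/scene0b.png

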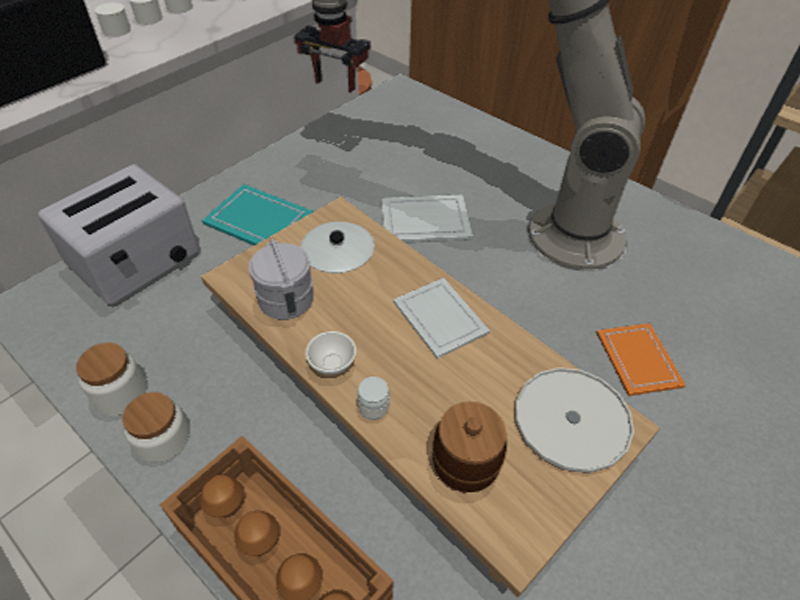

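The top view shows the target, a plain aluminium lid on the plank, at about (218,190) raw. The orange, turquoise and larger silver lids are off the plank. Next I'll work out the geometry.

```bash
cat > h.py <<'E'
import numpy as np,cv2
from plant import sense, vision, workorder, silhouettes
def unproj(n,px,z):
    c=vision.calibration(n);K=np.array(c["intrinsics"]);T=np.array(c["world_to_cam"]);R=T[:3,:3];t=T[:3,3]
    px=np.atleast_2d(px).astype(float)
    r=np.c_[(px[:,0]-K[0,2])/K[0,0],-(px[:,1]-K[1,2])/K[1,1],-np.ones(len(px))]@R
    o=-R.T@t
    return (o+r*((z-o[2])/r[:,2])[:,None])[:,:2]
def proj(n,P):
    c=vision.calibration(n);K=np.array(c["intrinsics"]);T=np.array(c["world_to_cam"])
    p=np.atleast_2d(P)@T[:3,:3].T+T[:3,3]
    return np.c_[K[0,0]*p[:,0]/-p[:,2]+K[0,2],K[1,1]*-p[:,1]/-p[:,2]+K[1,2]]
def rect(n,mask,z):
    cs,_=cv2.findContours(mask.astype(np.uint8),cv2.RETR_EXTERNAL,cv2.CHAIN_APPROX_NONE)
    c=max(cs,key=cv2.contourArea)[:,0,:]
    return unproj(n,c,z)
def lid(n,near=None):
    out=[]
    for d in silhouettes("tin_lid",n):
        w=rect(n,d["pixels"],110).astype(np.float32)
        r=cv2.minAreaRect(w); out.append((round(d["p"],2),np.round(r[0]),np.round(r[1]),round(r[2],1),np.round(cv2.boxPoints(r)).tolist()))
    return out
E
python3 - <<'E'
from h import *
for n in("top","scene"):
    vision.capture(n)
    print(n)
    for l in lid(n): print(l)
    d=silhouettes("plank",n)[0]
    w=rect(n,d["pixels"],100).astype(np.float32); r=cv2.minAreaRect(w); print("plank",r,cv2.boxPoints(r).round())
    for l,z in(("turntable",19),("pan_lid",5),("bowl",40),("spice",58)):
        for d in silhouettes(l,n)[:1]:
            w=rect(n,d["pixels"],100+z).astype(np.float32);(c,rr)=cv2.minEnclosingCircle(w);print(l,d["p"],np.round(c),rr)
E
python3 -c "
import cv2
im=cv2.imread('pics/top0.png')[100:230,90:350]
cv2.imwrite('pics/c.png',cv2.resize(im,(780,390),interpolation=cv2.INTER_CUBIC))"
```

```text
top
(0.82, array([ 472., -591.]), array([158., 213.]), 14.1, [[370.0, -506.0], [422.0, -713.0], [575.0, -675.0], [523.0, -468.0]])
(0.8, array([500., -38.]), array([161., 122.]), 72.1, [[417.0, -96.0], [533.0, -134.0], [583.0, 19.0], [466.0, 57.0]])
(0.79, array([ 207., -300.]), array([154., 200.]), 46.1, [[81.0, -286.0], [226.0, -425.0], [332.0, -314.0], [188.0, -175.0]])
(0.77, array([239., 259.]), array([154., 117.]), 51.2, [[145.0, 236.0], [236.0, 163.0], [333.0, 283.0], [242.0, 356.0]])
plank ((590.4054565429688, -41.115264892578125), (844.34326171875, 388.5895690917969), 85.6156234741211) [[ 364. -447.]
 [ 752. -477.]
 [ 816.  365.]
 [ 429.  395.]]
turntable 0.7 [526. 273.] 99.42860412597656
pan_lid 0.85 [ 496. -328.] 80.38511657714844
bowl 0.88 [ 718. -113.] 42.20018768310547
spice 0.68 [725.  -1.] 36.88864517211914
scene
(0.91, array([331., 301.]), array([150., 112.]), 51.7, [[240.0, 277.0], [328.0, 207.0], [421.0, 325.0], [333.0, 394.0]])
(0.81, array([ 299., -237.]), array([154., 195.]), 42.7, [[177.0, -218.0], [309.0, -361.0], [422.0, -256.0], [290.0, -113.0]])
(0.67, array([ 556., -525.]), array([161., 189.]), 12.8, [[457.0, -450.0], [499.0, -635.0], [655.0, -599.0], [613.0, -415.0]])
(0.62, array([500., -33.]), array([168., 126.]), 72.4, [[415.0, -94.0], [535.0, -132.0], [586.0, 28.0], [466.0, 66.0]])
plank ((593.7577514648438, -38.058502197265625), (844.1620483398438, 394.9554443359375), 85.5343017578125) [[ 364. -443.]
 [ 758. -474.]
 [ 824.  367.]
 [ 430.  398.]]
turntable 0.73 [527. 276.] 99.80506134033203
pan_lid 0.97 [ 495. -323.] 82.82991790771484
bowl 0.65 [ 719. -109.] 47.17917251586914
spice 0.65 [743.  19.] 39.39729309082031
```

View pics/c.png

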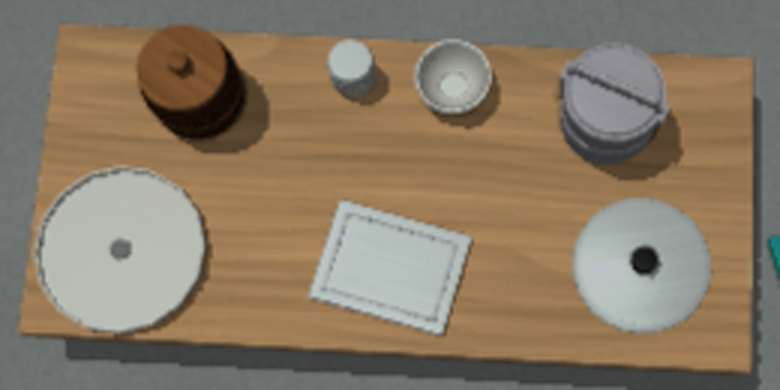

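```bash
cat >> h.py <<'E'
def profile(n,im,O,yaw,ss,ys,z=100):
    ex=np.array([np.cos(yaw),np.sin(yaw)]);ey=np.array([-ex[1],ex[0]])
    out=[]
    for s in ss:
        P=O+s*ex+np.outer(ys,ey); p=proj(n,np.c_[P,np.full(len(P),z)]).astype(np.float32)
        v=cv2.remap(im.astype(np.float32),p[:,0].reshape(1,-1),p[:,1].reshape(1,-1),cv2.INTER_LINEAR)[0]
        out.append(v.mean(0))
    return np.array(out)
E
python3 - <<'E'
from h import *
np.set_printoptions(suppress=True,linewidth=150)
O=np.array([405.,-27]);yaw=-.0765
for n,seg in(("top",[(-400,-180),(-60,60),(140,220)]),("scene",[(-200,-130),(110,170),])):
    im=vision.capture(n)
    ss=np.arange(-24,25,3.)
    for a,b in seg+[(a,b) for a,b in []]:
        pr=profile(n,im,O,yaw,ss,np.arange(a,b,2.))
        print(n,a,b,[(int(s),*np.round(p).astype(int).tolist()) for s,p in zip(ss,pr)])
# back and side edges in top
im=vision.capture("top")
for nm,ss,ys in(("back",np.arange(365,395,3.),np.arange(-150,-120,2.)),("back2",np.arange(365,395,3.),np.arange(300,400,2.)),):
    print(nm,[(int(s),*np.round(p).astype(int).tolist()) for s,p in zip(ss,profile("top",im,O,yaw,ss,ys))])
E
```

```text
top -400 -180 [(-24, 64, 66, 65), (-21, 64, 66, 65), (-18, 64, 67, 65), (-15, 64, 66, 65), (-12, 64, 65, 64), (-9, 64, 62, 57), (-6, 80, 67, 50), (-3, 121, 94, 64), (0, 155, 121, 83), (3, 159, 124, 85), (6, 161, 126, 86), (9, 161, 126, 87), (12, 160, 125, 86), (15, 157, 123, 84), (18, 156, 122, 83), (21, 155, 121, 83), (24, 153, 120, 82)]
top -60 60 [(-24, 64, 66, 65), (-21, 64, 66, 65), (-18, 64, 66, 65), (-15, 64, 66, 65), (-12, 64, 66, 64), (-9, 63, 62, 58), (-6, 77, 65, 51), (-3, 115, 90, 62), (0, 153, 120, 82), (3, 159, 125, 85), (6, 156, 123, 84), (9, 152, 119, 82), (12, 153, 119, 82), (15, 156, 122, 84), (18, 159, 125, 86), (21, 159, 127, 90), (24, 159, 131, 98)]
top 140 220 [(-24, 63, 66, 65), (-21, 63, 66, 64), (-18, 63, 66, 65), (-15, 63, 65, 64), (-12, 63, 65, 64), (-9, 63, 63, 59), (-6, 77, 66, 52), (-3, 115, 91, 62), (0, 154, 121, 83), (3, 160, 125, 86), (6, 163, 128, 87), (9, 167, 131, 90), (12, 167, 131, 90), (15, 164, 128, 88), (18, 161, 126, 86), (21, 159, 124, 85), (24, 159, 124, 85)]
scene -200 -130 [(-24, 133, 136, 133), (-21, 129, 132, 129), (-18, 127, 130, 127),
[... 409 characters left out ...]
6, 134), (-9, 133, 136, 134), (-6, 135, 134, 130), (-3, 157, 140, 118), (0, 171, 143, 109), (3, 173, 143, 107), (6, 175, 146, 110), (9, 177, 148, 112), (12, 176, 147, 110), (15, 175, 145, 109), (18, 174, 145, 108), (21, 173, 144, 108), (24, 173, 144, 108)]
back [(365, 144, 113, 77), (368, 146, 114, 78), (371, 144, 115, 81), (374, 135, 115, 90), (377, 120, 113, 101), (380, 107, 111, 109), (383, 107, 111, 109), (386, 107, 111, 109), (389, 107, 111, 109), (392, 107, 112, 109)]
back2 [(365, 142, 110, 75), (368, 140, 109, 74), (371, 137, 107, 75), (374, 131, 108, 82), (377, 119, 110, 97), (380, 110, 113, 110), (383, 111, 114, 112), (386, 110, 114, 112), (389, 110, 114, 112), (392, 110, 114, 112)]
```

Request:
carry_out --plan '[[-1, [0.028, 0.038, 0.01], -0.022], [-1, [0.028, 0.038, 0.01], -0.022], [-1, [0.028, 0.038, 0], -0.022], [-1, [0.028, 0.038, 0], -0.022], [-1, [0.028, 0.038, 0], -0.022], [-1, [0.028, 0.038, 0], -0.022], [-1, [0.028, 0.038, 0], -0.022], [-1, [0.028, 0.038, 0], -0.022]]'

```text
time: 2.15
eef_pos: [399.5, -346.8, 259.9]
tcp_rot: [[0.085, -0.996, 0.001], [-0.996, -0.085, -0.0], [0.001, -0.001, -1.0]]
force: [0.6, -0.5, 0.0]
opening: 0.999
```

Request:
carry_out --plan '[[-1, [0.031, 0.043, 0], -0.023], [-1, [0.031, 0.043, 0], -0.023], [-1, [0.031, 0.043, 0], -0.023], [-1, [0.031, 0.043, 0], -0.023], [-1, [0.031, 0.043, 0], -0.023], [-1, [0.031, 0.043, 0], -0.023], [-1, [0.03, 0.043, 0], -0.023], [-1, [0, 0, 0], 0]]'

```text
time: 3.15
eef_pos: [616.3, -41.5, 259.5]
tcp_rot: [[-0.068, -0.998, 0.001], [-0.998, 0.068, 0.003], [-0.003, -0.001, -1.0]]
force: [-0.4, -0.7, -0.1]
opening: 0.997
```

Request:
carry_out --plan '[[-1, [0, -0.004, -0.03], -0.008], [-1, [0, 0, -0.03], 0], [-1, [0, 0, -0.03], 0], [-1, [0, 0, -0.02], 0], [-1, [0, 0, -0.015], 0], [-1, [0, 0, -0.008], 0], [-1, [0, 0, 0], 0]]'

```text
time: 4.03
eef_pos: [614.6, -51.3, 126.6]
tcp_rot: [[-0.083, -0.997, -0.0], [-0.997, 0.083, -0.0], [0.0, 0.0, -1.0]]
force: [-0.0, 0.3, 0.6]
opening: 1.001
```

Run:
```python
from h import *
a=vision.capture("top");b=vision.capture("scene")
cv2.imwrite("pics/d.png",np.hstack([cv2.resize(a[90:240,90:350],(400,231)),cv2.resize(b[110:300,180:400],(400,345))[:231]])[:,:,::-1])
s=sense();print(s['eef_pos'],s['force'],s['tcp_rot'])
```

```text
[615.19369509 -51.07053175 127.38460459] [ 0.42243234  0.52516695 -0.05101849] [[-8.31964262e-02 -9.96532470e-01  1.17909009e-03]
 [-9.96533167e-01  8.31964130e-02 -6.03714273e-05]
 [-3.79339782e-05 -1.18002506e-03 -9.99999303e-01]]
```

View pics/d.png

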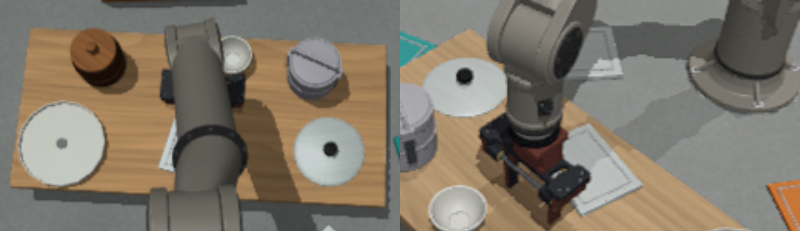

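The gripper is behind the lid with both fingers clear of the bowl, and the lid's front is visible in the scene view. I'll correct the position slightly and check the height.

Request:
carry_out --plan '[[-1, [0, 0.006, -0.003], 0.006], [-1, [0, 0, -0.003], 0], [-1, [0, 0, 0], 0]]'

```text
time: 4.5
eef_pos: [614.5, -44.8, 120.5]
tcp_rot: [[-0.077, -0.997, -0.0], [-0.997, 0.077, -0.0], [0.0, 0.0, -1.0]]
force: [-0.4, 0.1, -0.2]
opening: 0.999
```

Request:
carry_out --plan '[[-1, [-0.01, 0.0008, 0], 0], [-1, [-0.01, 0.0008, 0], 0], [-1, [-0.008, 0.0006, 0], 0], [-1, [-0.008, 0.0006, 0], 0], [-1, [-0.008, 0.0006, 0], 0], [-1, [-0.008, 0.0006, 0], 0], [-1, [-0.008, 0.0006, 0], 0], [-1, [-0.008, 0.0006, 0], 0]]'

```text
time: 5.5
eef_pos: [546.4, -39.7, 120.8]
tcp_rot: [[-0.077, -0.997, 0.001], [-0.997, 0.077, 0.0], [-0.0, -0.001, -1.0]]
force: [0.4, 1.7, 0.3]
opening: 1.002
```

Request:
carry_out --plan '[[-1, [-0.008, 0.0006, 0], 0], [-1, [-0.008, 0.0006, 0], 0], [-1, [-0.008, 0.0006, 0], 0], [-1, [-0.008, 0.0006, 0], 0], [-1, [-0.006, 0.0005, 0], 0], [-1, [-0.004, 0.0003, 0], 0], [-1, [0, 0, 0], 0]]'

```text
time: 6.38
eef_pos: [504.0, -36.6, 120.5]
tcp_rot: [[-0.077, -0.997, -0.001], [-0.997, 0.077, -0.0], [0.0, 0.001, -1.0]]
force: [0.8, -0.7, 0.7]
opening: 0.997
```

Run:
```python
from h import *
a=vision.capture("top");b=vision.capture("scene")
cv2.imwrite("pics/e.png",np.hstack([cv2.resize(a[90:240,90:350],(400,231)),cv2.resize(b[110:300,180:400],(400,345))[:231]])[:,:,::-1])
cv2.imwrite("pics/e2.png",cv2.resize(b[120:270,190:390],(800,600),interpolation=cv2.INTER_CUBIC)[:,:,::-1])
s=sense();print(s['eef_pos'],s['force'])
for l in lid("scene"): print(l)
```

```text
[504.06996852 -36.64704824 120.34534258] [ 0.28508045 -0.87217369 -0.21298608]
(0.85, array([416.,  15.]), array([154.,  79.]), 33.2, [[330.0, 6.0], [373.0, -60.0], [502.0, 25.0], [459.0, 90.0]])
(0.8, array([ 557., -527.]), array([156., 194.]), 13.3, [[459.0, -450.0], [503.0, -639.0], [655.0, -603.0], [610.0, -414.0]])
(0.69, array([ 336., -272.]), array([148., 101.]), 42.7, [[247.0, -286.0], [315.0, -360.0], [424.0, -259.0], [356.0, -185.0]])
(0.58, array([333., 302.]), array([151., 116.]), 52.5, [[241.0, 277.0], [333.0, 206.0], [425.0, 326.0], [333.0, 397.0]])
```

View pics/e2.png

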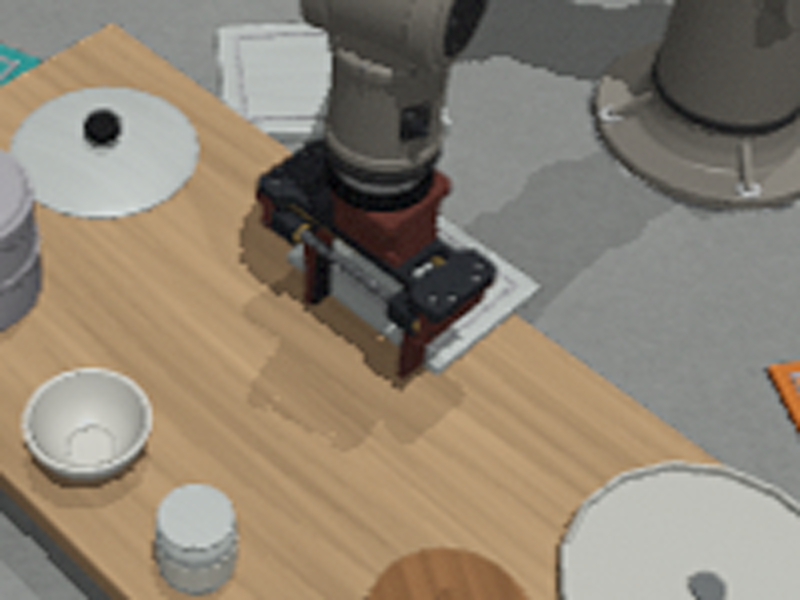

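Request:
carry_out --plan '[[-1, [-0.005, 0.0004, 0], 0], [-1, [-0.004, 0.0003, 0], 0], [-1, [-0.002, 0.0001, 0], 0], [-1, [0, 0, 0], 0], [-1, [0.02, -0.0015, 0], 0], [-1, [0.02, -0.0015, 0.01], 0], [-1, [0, 0, 0.05], 0], [-1, [0, 0, 0.05], 0]]'

```text
time: 7.52
eef_pos: [533.2, -38.8, 231.4]
tcp_rot: [[-0.077, -0.997, -0.002], [-0.997, 0.077, 0.0], [-0.0, 0.002, -1.0]]
force: [0.6, -0.0, 1.3]
opening: 0.998
```

Request:
carry_out --plan '[[-1, [0, 0, 0.04], 0], [-1, [-0.01, -0.055, 0], 0], [-1, [-0.02, -0.055, 0], 0], [-1, [-0.02, -0.055, 0], 0], [-1, [-0.02, -0.055, 0], 0], [-1, [-0.02, -0.055, 0], 0], [-1, [-0.02, -0.055, 0], 0], [-1, [0, 0, 0], 0]]'

```text
time: 8.52
eef_pos: [420.3, -373.7, 270.3]
tcp_rot: [[-0.086, -0.996, -0.002], [-0.996, 0.086, -0.001], [0.002, 0.002, -1.0]]
force: [0.6, 0.4, 0.4]
opening: 0.995
```

Run:
```python
from h import *
a=vision.capture("top")
for l in lid("top"): print(l)
b=vision.capture("scene")
for l in lid("scene"): print(l)
cv2.imwrite("pics/f.png",np.vstack([cv2.resize(a[100:250,90:350],(520,300),interpolation=cv2.INTER_CUBIC),cv2.resize(b[110:260,180:440],(520,300))])[:,:,::-1])
s=sense();print(s['time'],s['eef_pos'],s['force'])
```

```text
(0.95, array([ 471., -590.]), array([154., 210.]), 13.2, [[373.0, -505.0], [420.0, -710.0], [570.0, -675.0], [522.0, -470.0]])
(0.92, array([422., -46.]), array([167., 122.]), 86.0, [[356.0, -125.0], [478.0, -133.0], [489.0, 34.0], [367.0, 42.0]])
(0.7, array([239., 259.]), array([150., 112.]), 51.8, [[148.0, 235.0], [236.0, 166.0], [329.0, 284.0], [241.0, 353.0]])
(0.49, array([ 202., -386.]), array([29., 96.]), 60.0, [[153.0, -375.0], [236.0, -423.0], [251.0, -398.0], [168.0, -350.0]])
(0.85, array([ 554., -518.]), array([163., 207.]), 15.3, [[449.0, -440.0], [503.0, -640.0], [660.0, -597.0], [605.0, -397.0]])
(0.74, array([ 298., -238.]), array([158., 184.]), 46.8, [[177.0, -233.0], [311.0, -359.0], [420.0, -244.0], [285.0, -117.0]])
(0.74, array([331., 302.]), array([147., 111.]), 51.3, [[242.0, 279.0], [329.0, 210.0], [421.0, 324.0], [334.0, 394.0]])
(0.72, array([423., -43.]), array([163., 124.]), 87.1, [[357.0, -121.0], [481.0, -127.0], [489.0, 35.0], [366.0, 41.0]])
8.725 [ 424.44676064 -367.27715692  270.52763619] [ 0.19136934 -0.09392989  0.32454935]
```

View pics/f.png

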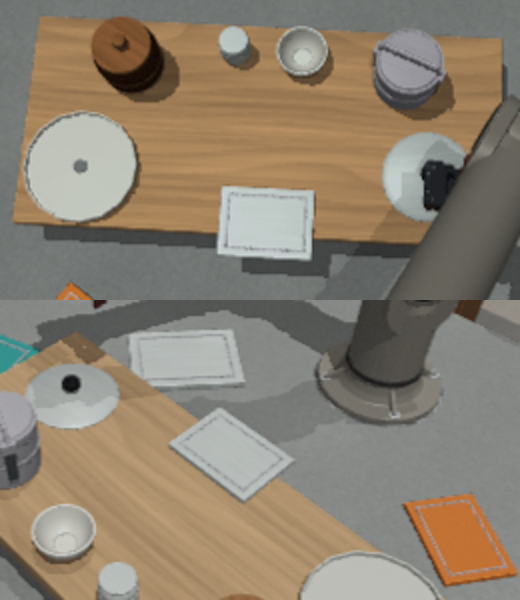

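The lid now overhangs by about 38 mm. I'll check squareness directly at its edges, and check that the other things haven't moved.

Run:
```python
from h import *
O=np.array([401.5,-27]);yaw=-.0765
im=vision.capture("top");g=im[:,:,2:3].astype(np.float32)
def cross(ss,y,z):
    v=profile("top",im,O,yaw,ss,np.arange(y-6,y+7,2.),z)[:,2]; d=np.abs(np.gradient(cv2.GaussianBlur(v.reshape(-1,1),(1,9),0)[:,0])); return (ss*d**2).sum()/(d**2).sum()
for nm,ss in(("front",np.arange(-60,-25,1.)),("back",np.arange(70,100,1.))):
    ys=np.arange(-85,66,15.); c=np.array([cross(ss,y,110) for y in ys]); f=np.polyfit(ys,c,1); print(nm,c.round(1),f.round(4))
for l,z in(("turntable",19),("pan_lid",5),("bowl",40),("spice",58)):
    for d in silhouettes(l,"top")[:1]:
        w=rect("top",d["pixels"],100+z).astype(np.float32);(c,rr)=cv2.minEnclosingCircle(w);print(l,d["p"],np.round(c),rr)
```

```text
front [-39.1 -38.3 -38.3 -39.6 -39.  -38.2 -38.4 -39.1 -38.1 -37.4 -35.2] [ 1.55000e-02 -3.80943e+01]
back [80.8 80.  79.8 80.7 81.  80.3 79.8 80.6 81.1 80.7 79.8] [-2.00000e-04  8.04177e+01]
turntable 0.9 [527. 274.] 99.80953979492188
pan_lid 0.77 [ 496. -325.] 79.21825408935547
bowl 0.75 [ 718. -114.] 46.67549133300781
spice 0.58 [723.   2.] 33.03593444824219
```

Both edges are square to the plank, with the back edge at a slope of about 0 and the front at most 0.015. The overhang is 38–40 mm and the neighbours haven't moved. Handing in.

```bash
python3 -c "
from plant import workorder,sense
print(sense()['force'],workorder.finish_job())"
```

```text
the job is handed in; nothing more can be done
[5.55498487e-04 6.04304172e-01 1.60296069e-01] None
```

The tin lid now sticks out about 38–40 mm past the plank's front edge, and the job is handed in. I pushed it from behind with the two open fingers, so it squared itself against them. It was only slid, never gripped or lifted. I then drew the arm back so it touches nothing, well inside the 42 s limit.

- **Overhang:** the final top view put the front edge at −38 mm and the back edge at +80 mm from the plank's edge. The front edge alone gives 38 mm of overhang. The back edge, with the 120 mm depth, gives 40 mm.
- **Squareness:** the back edge is square to within 0.001 rad. The front edge fit gave 0.015 rad, mostly from one noisy sample at its end. The outlines from the detection network suggested about 0.01 to 0.03 rad off, and I trusted the edge fits more.
- **Other things:** the turntable, pan lid, bowl and spice can measure where they started, within about 4 mm of measurement noise. I checked the jar and tiffin only by eye in the pictures, and the gripper stayed clear of them.

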